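# Tuck the cover strip under the fixture's flap and hold it down

## Robot

A 6-joint arm with a two-finger parallel gripper is mounted at the origin on the work surface. World frame = base frame: x ahead of the robot, y to its left, z up, the work surface at z = 0. Lengths are in m, angles in degrees, forces in N, time in s.
With the tool pointing down it reaches from about 0.35 to 0.875 m from the base axis. Payload 4.2 kg.
Tool frame: the origin (TCP) lies where the fingers leave the gripper's body, on its centre line; the fingertips stand 70 mm ahead of it and the grasp point (between the pads) lies 51 mm ahead of it; z points along the fingers, y is the direction in which the jaws open and shut (so a half turn about z gives the same grasp; the last joint's range is limited). The gripper opens to 87 mm and grips with 3 to 60 N. Pads are 19 mm wide; open, the fingers measure 117 mm over their backs; the gripper's body (75 mm by 190 mm) begins 51 mm behind the grasp point.
Start: joints at [86.78, 22.042, 0.453, 0, -68.411, -14.817], TCP at [0.193, 0.594, 0.292] pointing down, gripper open.
Joint ranges: [-179.83, 179.83], [-69.29, 118.12], [-61.27, 80.66], [-181.25, 117.63], [-171.15, -9.14], [-177.46, 177.46]. Speed limits (degrees/s): [159.86, 159.86, 180, 180, 180, 180].

## Interface

Orientations are given as a 3x3 rotation matrix whose columns are the frame's x, y, z axes.
In Python, from station import sense, capture, camera_model, finish_job gives the robot as it stands.
- The arm moves only by the shell command python3 -m inch 'ROWS'. ROWS is JSON, a list of rows, each an object with "hand": the closure, from 0 (fully open) to 1 (shut); "slide": the shift along the world's x, y, z in cm, a list of three; "yaw": the turn about the world's z in rad. A call has 1 to 10 rows; each row is the pose to reach, as a shift and turn from the pose commanded when the call began; what a row does not reach only later rows make up. A row lasts 1/8 s, in which the tool goes at most 62.5 mm and 10.7 degrees, less where a joint would pass 70% of its speed; a pose out of reach is approached as far as the arm can. A call with a gripper value outside its range is refused whole. The fingers move at their own pace and stop on an object; the grip force is fixed at half the most. Time passes only in rows, so rows that repeat a pose let the fingers close. It gives the time, the measured TCP pose, the force and the opening at its end, in the units of the state.
- sense(): the state, without advancing time (a new reading comes with each control period).
- capture(name): name is "side" or "top" or "wrist"; returns the picture (480x640x3 uint8, blue, green, red); there is no depth.
- camera_model(name): a dict with "mtx" (3x3 intrinsics, pixels), "k1" (the pictures are not rectified: a ray, as slopes to the right and down, at radius r is drawn at 1 + k1 r^2 times it, then the intrinsics apply), "xyz" and "orientation" of the camera in the world; the wrist camera has in their place "tool_from_camera" (4x4, takes a point from camera to tool coordinates, whose origin is the TCP and whose axes are the flange's). Camera axes: x right, y up, looking along -z (the intrinsics and any distortion apply to the point x, -y, -z); pixel columns grow to the right and rows downward; lengths in m; the calibration is good to about 2 mm. A picture is of the moment at which its call begins: read the wrist's pose just before it. camera_model takes no time and is no camera call.
- finish_job(): hands the job in, once; it reports no verdict.
The state is a dict: "time_s": time; "joints": joint angles; "joint_velocities": joint speeds; "effort": joint torques, N m; "tcp_pos": TCP position; "ee_rot": TCP orientation; "wrist_force": force on the tool from outside, world axes, zero at the start; "moment": the same for the moment, N m; "gripper_width": opening from 0.0 (shut) to 1.0 (fully open).
Only numpy, scipy, OpenCV 4.12 (cv2) and the standard library are available. Lean on these libraries where they do the work, as an engineer would, in place of code of your own. Each camera call takes 0.05 s, during which the arm holds its last target. There are 200 camera calls.

## Task

Slide the nut tray along its slide fully home against the stop. Then pick up the loose cover strip by its handle, lay it flat and centred on the tray, slide its plain edge at least 2 cm in under the hinged flap without lifting the flap, and finish with the gripper still on the strip, holding it pressed down flat on the tray with a push of about 10 N: do not let go of it. Leave the sorting tray, the blue bin and the spanner alone.

Things in the scene. Friction and masses are not known exactly. Their poses are not given: they have to be found in the camera images.
- bed: Grey loading fixture fixed to the table, a base plate 340 x 150 x 12 mm. Origin: on the table under the slide's centre line; +x is the direction in which the tray slides home, +y is the side with the tray's grip post, z up. In this frame a dark stop block (130 mm wide, top 42 mm above the table) has its face at x = +102 mm; the flap is hinged above it.
- carriage (a joint): Slide of the nut tray, in m: grows in the bed's +x; 0.100 is home against the stop, starts at 0 to 0.04. Some friction (about 2 N); it stays where it is left.
- tray_top (a point): Centre of the nut tray, level with its rim top. Open aluminium nut tray that rides on the slide, 160 mm (x) x 104 mm (y), rim 18 mm wide along the sides and 14 mm at the ends, flat rim top 42 mm above the table, 18 steel nuts inside standing 4 mm below the rim. Axes as the bed's. Home, its centre is at x = +20 mm in the bed's frame.
- post_grip (a point): Point on the axis of the tray's grip post, 57 mm above the table: a black upright round post 18 mm in diameter that stands on an arm at the tray's +y side, 90 mm from the tray's centre line (38 mm from its side); it stands free from 25 to 72 mm above the table. Moves with the tray.
- flap (a joint): Hinge of the steel flap, in rad: 0 lying level at rest, grows as the flap's lip is lifted. It is light and lies by its weight alone; its pivot is at x = +140 mm in the bed's frame.
- flap_lip (a point): Middle of the raised front edge of the flap, 58.5 mm above the table and at x = +52 mm in the bed's frame. The flap is a steel sheet 124 mm wide (y), 3 mm thick; from x = +65 mm on towards its hinge it lies level with its underside 50 mm above the table, 8 mm over the tray's rim; the front 13 mm of it are bent upwards as a lead-in.
- strip_grip (a point): Centre of the handle of the loose cover strip. The strip is an aluminium plate 150 mm (its x) x 92 mm (its y) x 4 mm, about 0.25 kg, lying flat on the table; its +x edge is plain, its -x edge has a turned-up lip 16 mm high. The handle is a black upright block at the plate's centre, 12 mm thick (along x), 50 mm long (along y), its top 38 mm above the plate's underside. This point is on the strip's centre, 24 mm above its underside. Axes as the strip's, z up.
- strip_edge (a point): Middle of the strip's plain edge, on the underside, 75 mm ahead (+x) of the handle's centre. Axes as the strip's.
- sort_tray: Bystander: wooden sorting tray 160 x 220 x 22 mm with loose-looking nuts. Origin: centre of its underside.
- bin: Bystander: blue plastic bin 140 x 100 x 70 mm with nuts. Origin: centre of its underside.
- spanner: Bystander: steel spanner 170 mm long lying on the table. Origin: underside, middle.
Not all that is in view belongs to the job. Several things look just like the part that bears strip_grip: the one meant starts farthest to the robot's left.

How it is judged (in metres and radians):
On the way, in this order (a step that is already met when the one before it is completed fails the run):
1. the tray is slid home against the stop (value of joint carriage above 0.096 m), for 0.2 s.
2. the strip's plain edge is under the flap (x of strip_edge in the frame of bed above 0.072 m and z of strip_edge in the frame of bed below 0.047 m), for 0.2 s.
At the end, for the whole second after the job is handed in: Tray within 4 mm of the stop; strip edge 20 mm or more under the flap; strip flat on the rim (2.3 deg), centred within 10 mm, square within 5.7 deg; flap down (under 0.03 rad); fingers still on the strip, which presses on the tray with over 6 N, at rest (value of joint carriage above 0.096 m and x of strip_edge in the frame of bed above 0.072 m and z of strip_edge in the frame of bed between 0.039 and 0.0445 m and y of strip_grip in the frame of bed between -0.01 and 0.01 m and angle between the x axis of strip_grip and the x axis of bed, either way round below 0.1 rad and angle between strip_grip's own z axis and vertical below 0.04 rad and value of joint flap below 0.03 rad and contact force between strip and carriage above 6 N and contact force between the fingers and strip above 3 N and linear speed of strip below 0.01 m/s); the arm keeps its last pose, push and grip.
It fails at once if the flap is lifted (over 0.08 rad, 7 mm at its front edge) (value of joint flap above 0.08 rad).
It fails at once if the sorting tray is shifted (distance of sort_tray from where it was at the start of the episode above 0.02 m).
It fails at once if the blue bin is shifted (distance of bin from where it was at the start of the episode above 0.02 m).
It fails at once if the spanner is shifted (distance of spanner from where it was at the start of the episode above 0.02 m).
It also fails if it takes over 53 s, if anything falls off the work surface, if the arm or the gripper's body presses on something with over 40 N, if the wrist force passes 120 N, or if a joint passes its speed limit or range.

## Working session

There is one attempt and no reset: what is moved stays moved. The work goes in short steps, Python scripts to look and compute and a shell command to move; the robot and the scene stay as the last step left them, time stands still between calls to the robot, and variables do not carry over. Pictures are saved under pics/ and viewed, about 8 in all and at most 12, crops included, and the job is handed in when it is done.

```bash
mkdir -p pics; ls; cat > h.py <<'E'
import numpy as np, cv2
from station import sense, capture, camera_model
def snap(cam,name):
    s=sense(); im=capture(cam); cv2.imwrite(f'pics/{name}.png',im); np.savez(f'pics/{name}.npz',p=s['tcp_pos'],R=s['ee_rot'])
    return im
def pose(cam,name=None):
    m=camera_model(cam)
    if 'xyz' in m: return m,np.array(m['orientation']),np.array(m['xyz'])
    d=np.load(f'pics/{name}.npz'); T=np.array(m['tool_from_camera']); R=d['R']
    return m,R@T[:3,:3],R@T[:3,3]+d['p']
def at(cam,uv,z,name=None):
    m,R,o=pose(cam,name); K=np.array(m['mtx'])
    u,v=(uv[0]-K[0,2])/K[0,0],(uv[1]-K[1,2])/K[1,1]
    a,b=u,v
    for _ in range(20):
        f=1+m['k1']*(a*a+b*b); a,b=u/f,v/f
    d=R@np.array([a,-b,-1]); return o+d*(z-o[2])/d[2]
def proj(cam,P,name=None):
    m,R,o=pose(cam,name); K=np.array(m['mtx']); q=R.T@(np.array(P)-o)
    a,b=q[0]/-q[2],-q[1]/-q[2]; f=1+m['k1']*(a*a+b*b)
    return K[0,0]*a*f+K[0,2],K[1,1]*b*f+K[1,2]
E
python3 -c "
from h import *
snap('top','top0');snap('side','side0')
s=sense();print(s)
for c in('top','side'):print(camera_model(c))"
```

```text
pics
{'time_s': 0.1, 'joints': array([ 8.67795250e+01,  2.20859630e+01,  3.87772258e-01, -2.44217349e-02,
       -6.84103083e+01, -1.48189429e+01]), 'joint_velocities': array([-0.04305271, -0.02716684,  0.23832322,  0.02858085, -0.06678215,
        0.0166917 ]), 'effort': array([-2.58281525e-04, -3.91688025e+01,  1.87936682e+01,  4.23185438e+00,
        1.34795759e-02, -7.11697794e-05]), 'tcp_pos': array([0.19337666, 0.59391474, 0.29127643]), 'ee_rot': array([[ 9.50795025e-01, -3.09820219e-01, -5.02091022e-04],
       [-3.09820609e-01, -9.50793195e-01, -1.86837709e-03],
       [ 1.01476273e-04,  1.93200179e-03, -9.99998129e-01]]), 'wrist_force': array([-0.7252581 , -0.11089137,  0.02425235]), 'moment': array([-0.00251264,  0.03837477, -0.00625323]), 'gripper_width': 1.0013571127582541}
{'mtx': array([[545.58686278,   0.        , 324.20841461],
       [  0.        , 545.58686278, 236.21008765],
       [  0.        ,   0.        ,   1.        ]]), 'k1': 0.04645843659888907, 'xyz': array([0.38781308, 0.01429543, 1.49686964]), 'orientation': array([[ 2.00603624e-02,  9.92910462e-01, -1.17159704e-01],
       [-9.99793459e-01,  2.03040303e-02,  8.86525000e-04],
       [ 3.25905414e-03,  1.17117722e-01,  9.93112691e-01]])}
{'mtx': array([[495.87813899,   0.        , 315.02236801],
       [  0.        , 495.87813899, 233.62367576],
       [  0.        ,   0.        ,   1.        ]]), 'k1': -0.1370048030105941, 'xyz': array([-0.13831458, -0.74659622,  1.11375096]), 'orientation': array([[ 0.73244228,  0.49323215, -0.46930838],
       [-0.68062319,  0.51350963, -0.52255138],
       [-0.01674477,  0.70216088,  0.7118214 ]])}
```

View pics/top0.png

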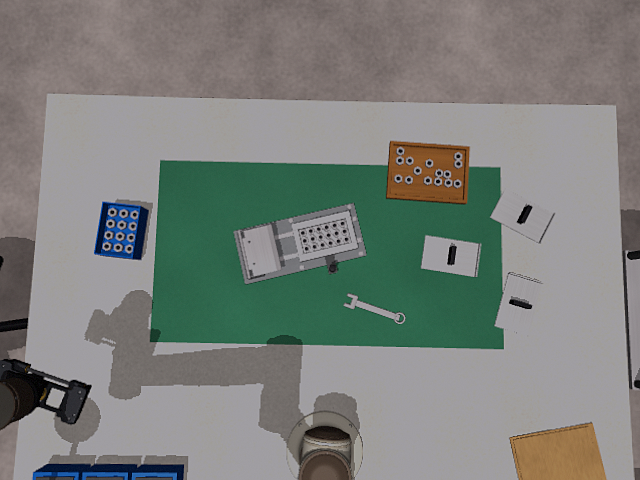

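View pics/side0.png

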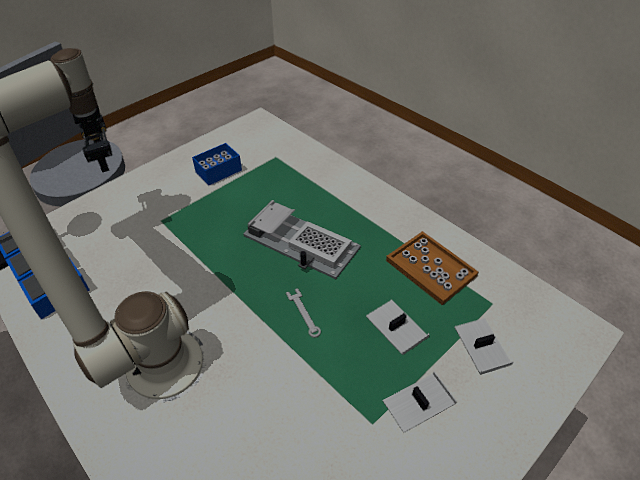

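Top view: there are three look-alike strips with handles at (452,255), (524,214) and (521,303). Robot-left is image-left, so the one meant is at (452,255). The fixture is at (300,243), with the flap on the left and the post at (333,267). The spanner is at (375,308), the sorting tray at (428,172) and the bin at (122,230). I'll check this in a close crop.

```bash
python3 -c "
from h import *
im=cv2.imread('pics/top0.png')
a=cv2.resize(im[195:290,228:378],None,fx=5,fy=5,interpolation=2)[:, :750]
b=cv2.resize(im[230:285,415:490],None,fx=5,fy=5,interpolation=2)
# stacking: a on 0..475; b separate
c=np.zeros((600,800,3),np.uint8)
a=cv2.resize(im[198:288,228:378],None,fx=4,fy=4,interpolation=2); c[:360,:600]=a
b=cv2.resize(im[230:282,415:490],None,fx=4,fy=4,interpolation=2); c[370:578,:300]=b
cv2.imwrite('pics/crop1.png',c)"
```

```text
(no output)
```

View pics/crop1.png

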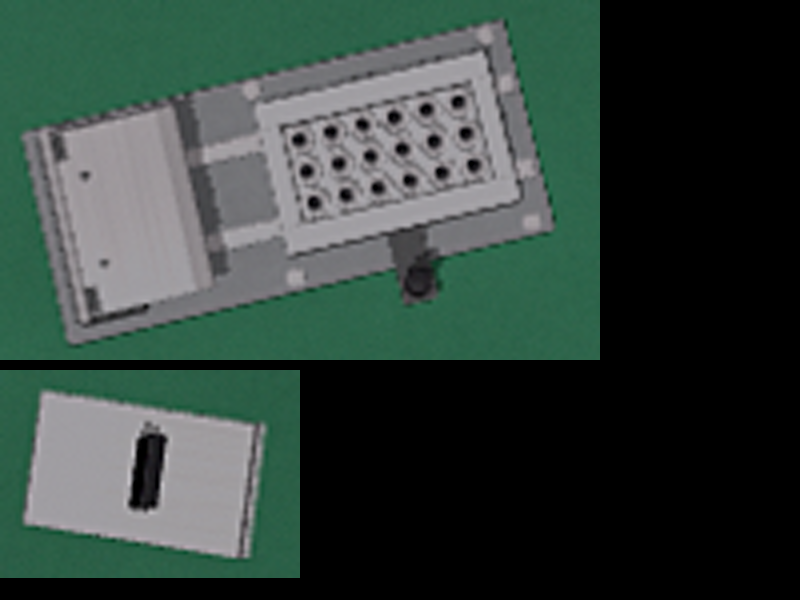

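Crop: the bed is at the top, with the flap left, the tray right and the post at crop (419,278). The chosen strip has its plain edge to the left and its lip to the right, so it is already roughly facing the bed's +x.

```bash
python3 -c "
from h import *
f=lambda x,y,z: at('top',(228+x/4-.4,198+y/4-.4),z)
g=lambda x,y,z: at('top',(415+x/4-.4,230+(y-370)/4-.4),z)
b=np.array([f(*p,.012) for p in [(25,132),(505,22),(553,230),(70,345)]])
t=np.array([f(*p,.042) for p in [(258,103),(487,52),(522,198),(290,253)]])
s=np.array([g(42,392,.004),g(265,425,.010),g(248,557,.010),g(25,525,.004)])
for n,q in(('bed',b),('tray',t),('strip',s)):
  d=q[0]-q[1]+q[3]-q[2]
  print(n,q.mean(0).round(4),'yaw x',np.degrees(np.arctan2(d[1],d[0])).round(2),'sides',[np.linalg.norm(q[i]-q[i-1]).round(3) for i in range(4)])
print('post',f(419,278,.072).round(4)); print('handle top',g(148,472,.038).round(4))
d=b[0]-b[1]+b[3]-b[2];d/=np.linalg.norm(d);print('tray in bed',(t.mean(0)-b.mean(0))@d)
"
```

```text
bed [0.5431 0.0791 0.012 ] yaw x 104.4 sides [np.float64(0.149), np.float64(0.338), np.float64(0.147), np.float64(0.337)]
tray [0.5617 0.0111 0.042 ] yaw x 104.2 sides [np.float64(0.103), np.float64(0.158), np.float64(0.102), np.float64(0.159)]
strip [ 0.517  -0.3339  0.007 ] yaw x 82.56 sides [np.float64(0.093), np.float64(0.152), np.float64(0.091), np.float64(0.151)]
post [ 0.4751 -0.0099  0.072 ]
handle top [ 0.516 -0.329  0.038]
tray in bed -0.07056795813254445
```

```bash
python3 -m inch '[{"hand":0,"slide":[14,-30,0],"yaw":-0.7},{"hand":0,"slide":[14,-30,0],"yaw":-0.7},{"hand":0,"slide":[14,-30,0],"yaw":-0.9},{"hand":0,"slide":[14,-30,0],"yaw":-0.9},{"hand":0,"slide":[14,-30,0],"yaw":-0.93},{"hand":0,"slide":[20,-45,-2],"yaw":-1.12},{"hand":0,"slide":[24,-50,-4],"yaw":-1.3},{"hand":0,"slide":[26,-55,-6],"yaw":-1.48},{"hand":0,"slide":[28,-60.4,-8],"yaw":-1.67},{"hand":0,"slide":[28.2,-60.4,-8],"yaw":-1.85}]'
python3 -m inch '[{"hand":0,"slide":[0,0,0],"yaw":-0.18},{"hand":0,"slide":[0,0,0],"yaw":-0.36},{"hand":0,"slide":[0,0,0],"yaw":-0.54},{"hand":0,"slide":[0,0,0],"yaw":-0.727},{"hand":0,"slide":[0,0,0],"yaw":-0.727},{"hand":0,"slide":[0,0,0],"yaw":-0.727}]'
python3 -c "
from h import *
im=snap('wrist','w1');s=sense();print(s['joints'],s['tcp_pos'],s['ee_rot'])
P=[(0.4751,-.0099,.072)]
print(proj('wrist',P[0],'w1'),camera_model('wrist')['tool_from_camera'])"
```

```text
time_s: 1.35
tcp_pos: [0.4549, 0.0332, 0.2255]
ee_rot: [[-0.564, -0.825, 0.0], [-0.825, 0.564, 0.0], [-0.0, -0.0, -1.0]]
wrist_force: [0.4, 0.9, -0.1]
gripper_width: 0.997
time_s: 2.1
tcp_pos: [0.4544, 0.0351, 0.2258]
ee_rot: [[-0.968, -0.25, -0.0], [-0.25, 0.968, -0.0], [0.0, -0.0, -1.0]]
wrist_force: [0.1, 0.3, -0.6]
gripper_width: 1.0
[ 2.49394376e+01  9.29989697e+00 -2.79745058e+01 -1.81933100e-03
 -5.27356318e+01 -1.00502245e+02] [0.45446236 0.03510831 0.22585294] [[-9.68426302e-01 -2.49299959e-01 -1.69461047e-04]
 [-2.49299954e-01  9.68426316e-01 -5.09334071e-05]
 [ 1.76808234e-04 -7.07861984e-06 -9.99999984e-01]]
(np.float64(250.08236607565073), np.float64(264.9404493608395)) [[-6.41704421e-04  9.62800552e-01  2.70212295e-01  7.58860722e-02]
 [ 9.99998936e-01  9.71820173e-04 -1.08790483e-03  6.07347251e-04]
 [-1.31003313e-03  2.70211310e-01 -9.62800152e-01 -9.35066937e-02]
 [ 0.00000000e+00  0.00000000e+00  0.00000000e+00  1.00000000e+00]]
```

View pics/w1.png

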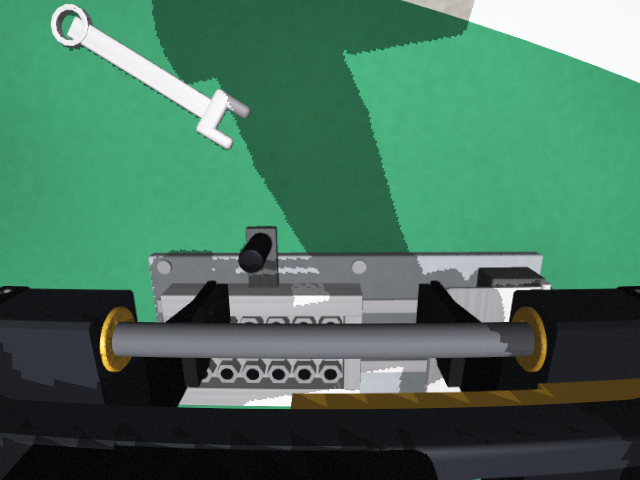

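The wrist view shows the post top at about (252,260), against a predicted (250,265). That agrees within about 3 mm, so I'll go and grip the post.

```bash
python3 -c "
from h import *
print(at('wrist',(252,260),.072,'w1'))"
python3 -m inch '[{"hand":0,"slide":[2.1,-4.5,0],"yaw":0},{"hand":0,"slide":[2.1,-4.5,-3],"yaw":0},{"hand":0,"slide":[2.1,-4.5,-8],"yaw":0},{"hand":0,"slide":[2.1,-4.5,-11.8],"yaw":0},{"hand":0,"slide":[2.1,-4.5,-11.8],"yaw":0},{"hand":1,"slide":[2.1,-4.5,-11.8],"yaw":0},{"hand":1,"slide":[2.1,-4.5,-11.8],"yaw":0},{"hand":1,"slide":[2.1,-4.5,-11.8],"yaw":0},{"hand":1,"slide":[2.1,-4.5,-11.8],"yaw":0},{"hand":1,"slide":[2.1,-4.5,-11.8],"yaw":0}]'
```

```text
[ 0.47129808 -0.00933455  0.072     ]
time_s: 3.4
tcp_pos: [0.4756, -0.0099, 0.1082]
ee_rot: [[-0.969, -0.247, 0.001], [-0.247, 0.969, 0.0], [-0.001, 0.0, -1.0]]
wrist_force: [-0.1, 0.6, 0.6]
gripper_width: 0.517
```

```bash
python3 -m inch '[{"hand":1,"slide":[0,0,0],"yaw":0},{"hand":1,"slide":[0,0,0],"yaw":0},{"hand":1,"slide":[0,0,0],"yaw":0},{"hand":1,"slide":[0,0,0],"yaw":0},{"hand":1,"slide":[0,0,0],"yaw":0}]'
```

```text
time_s: 4.03
tcp_pos: [0.4755, -0.0099, 0.1079]
ee_rot: [[-0.969, -0.247, -0.0], [-0.247, 0.969, -0.0], [0.0, -0.0, -1.0]]
wrist_force: [0.7, -0.2, -0.4]
gripper_width: 0.198
```

```bash
python3 -m inch '[{"hand":1,"slide":[-0.25,0.97,0],"yaw":0},{"hand":1,"slide":[-0.74,2.91,0],"yaw":0},{"hand":1,"slide":[-1.24,4.85,0],"yaw":0},{"hand":1,"slide":[-1.73,6.78,0],"yaw":0},{"hand":1,"slide":[-1.98,7.75,0],"yaw":0},{"hand":1,"slide":[-2.1,8.24,0],"yaw":0},{"hand":1,"slide":[-2.1,8.24,0],"yaw":0}]'
python3 -m inch '[{"hand":1,"slide":[-0.05,0.2,0],"yaw":0},{"hand":1,"slide":[-0.1,0.4,0],"yaw":0},{"hand":1,"slide":[-0.15,0.6,0],"yaw":0},{"hand":1,"slide":[-0.15,0.6,0],"yaw":0}]'
```

```text
time_s: 4.9
tcp_pos: [0.454, 0.0727, 0.1079]
ee_rot: [[-0.969, -0.247, -0.001], [-0.247, 0.969, 0.0], [0.001, 0.0, -1.0]]
wrist_force: [-2.2, 1.1, 1.5]
gripper_width: 0.195
time_s: 5.4
tcp_pos: [0.4526, 0.0783, 0.1078]
ee_rot: [[-0.969, -0.247, -0.001], [-0.247, 0.969, -0.0], [0.001, -0.0, -1.0]]
wrist_force: [-2.4, -1.9, 1.8]
gripper_width: 0.197
```

```bash
python3 -m inch '[{"hand":1,"slide":[-0.05,0.2,0],"yaw":0},{"hand":1,"slide":[-0.1,0.4,0],"yaw":0},{"hand":1,"slide":[-0.1,0.4,0],"yaw":0}]'
python3 -m inch '[{"hand":1,"slide":[-0.05,0.2,0],"yaw":0},{"hand":1,"slide":[-0.1,0.4,0],"yaw":0},{"hand":1,"slide":[-0.1,0.4,0],"yaw":0}]'
```

```text
time_s: 5.78
tcp_pos: [0.4515, 0.0825, 0.1078]
ee_rot: [[-0.969, -0.247, -0.001], [-0.247, 0.969, -0.0], [0.001, -0.0, -1.0]]
wrist_force: [-4.7, -2.4, 2.8]
gripper_width: 0.192
time_s: 6.15
tcp_pos: [0.4507, 0.0858, 0.1078]
ee_rot: [[-0.969, -0.248, -0.001], [-0.248, 0.969, -0.002], [0.002, -0.001, -1.0]]
wrist_force: [-2.4, -5.6, 2.9]
gripper_width: 0.196
```

```bash
python3 -m inch '[{"hand":1,"slide":[-0.05,0.2,0],"yaw":0},{"hand":1,"slide":[-0.08,0.3,0],"yaw":0},{"hand":1,"slide":[-0.08,0.3,0],"yaw":0}]'
python3 -c "
from h import *
snap('top','top2')
im=cv2.imread('pics/top2.png')
cv2.imwrite('pics/crop2.png',cv2.resize(im[198:288,228:378],None,fx=5,fy=5,interpolation=2))"
```

```text
time_s: 6.52
tcp_pos: [0.4505, 0.0863, 0.1078]
ee_rot: [[-0.969, -0.248, -0.002], [-0.248, 0.969, -0.005], [0.003, -0.005, -1.0]]
wrist_force: [8.0, -22.0, 1.6]
gripper_width: 0.196
```

View pics/crop2.png

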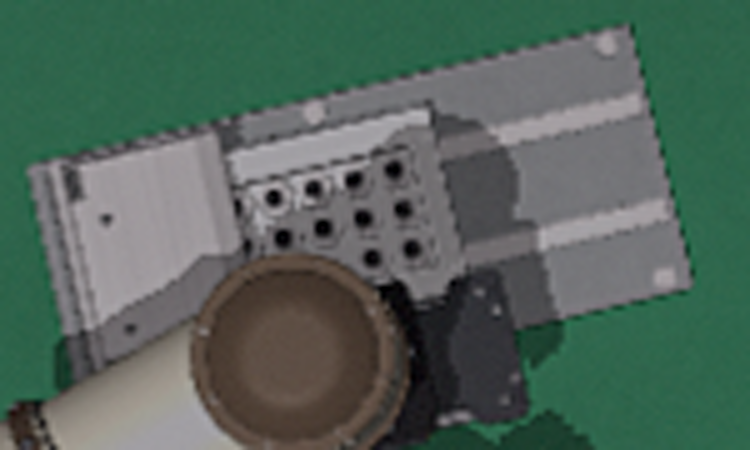

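Force along the slide jumped to 23 N within 0.5 mm of motion, and the tray is under the flap, so it is home. Next I'll release, back off upward and cross-check the bed frame.

```bash
python3 -c "
from h import *
f=lambda x,y,z: at('top',(228+x/4-.4,198+y/4-.4),z)
g=lambda x,y,z: at('top',(228+x/5-.4,198+y/5-.4),z)
o=np.array([.5426,.0891]);a=np.radians(104.3);X=np.array([np.cos(a),np.sin(a)]);Y=np.array([-X[1],X[0]])
for n,p in(('lip',f(182,100,.0585)),('lip',f(212,288,.0585)),('stopside',g(432,105,.042)),('end',g(462,290,.042))):
  d=p[:2]-o;print(n,d@X,d@Y)
"
python3 -m inch '[{"hand":0,"slide":[0.05,-0.2,0],"yaw":0},{"hand":0,"slide":[0.05,-0.2,0],"yaw":0},{"hand":0,"slide":[0.05,-0.2,0],"yaw":0},{"hand":0,"slide":[0.05,-0.2,0],"yaw":0},{"hand":0,"slide":[0,-0.2,0],"yaw":0},{"hand":0,"slide":[0,-0.2,4],"yaw":0},{"hand":0,"slide":[0,-0.2,9],"yaw":0},{"hand":0,"slide":[0,-0.2,12],"yaw":0}]'
```

```text
lip 0.04671421298507025 -0.06203448898798196
lip 0.05458525622340488 0.0644943645123286
stopside -0.061985930577166594 -0.05031212717517732
end -0.05507229703879473 0.050748958820873026
time_s: 7.58
tcp_pos: [0.4508, 0.0879, 0.2304]
ee_rot: [[-0.969, -0.248, 0.003], [-0.248, 0.969, 0.002], [-0.004, 0.001, -1.0]]
wrist_force: [-0.2, 0.5, -0.1]
gripper_width: 0.969
```

```bash
python3 -m inch '[{"hand":0,"slide":[5.5,-20.9,0],"yaw":-0.15},{"hand":0,"slide":[11,-41.8,0],"yaw":-0.3},{"hand":0,"slide":[11,-41.8,0],"yaw":-0.38},{"hand":0,"slide":[11,-41.8,0],"yaw":-0.38},{"hand":0,"slide":[11,-41.8,0],"yaw":-0.38},{"hand":0,"slide":[11,-41.8,0],"yaw":-0.38},{"hand":0,"slide":[11,-41.8,0],"yaw":-0.38},{"hand":0,"slide":[11,-41.8,0],"yaw":-0.38},{"hand":0,"slide":[11,-41.8,0],"yaw":-0.38},{"hand":0,"slide":[11,-41.8,0],"yaw":-0.38}]'
python3 -c "
from h import *
snap('wrist','w2');print(sense()['tcp_pos'],proj('wrist',(.516,-.33,.038),'w2'))"
```

```text
time_s: 8.82
tcp_pos: [0.5602, -0.3291, 0.2282]
ee_rot: [[-0.992, 0.128, -0.0], [0.128, 0.992, 0.0], [0.0, 0.0, -1.0]]
wrist_force: [-0.3, 0.9, 0.2]
gripper_width: 1.0
[ 0.56024942 -0.32906708  0.22837661] (np.float64(313.6871085511059), np.float64(181.51137690629648))
```

View pics/w2.png

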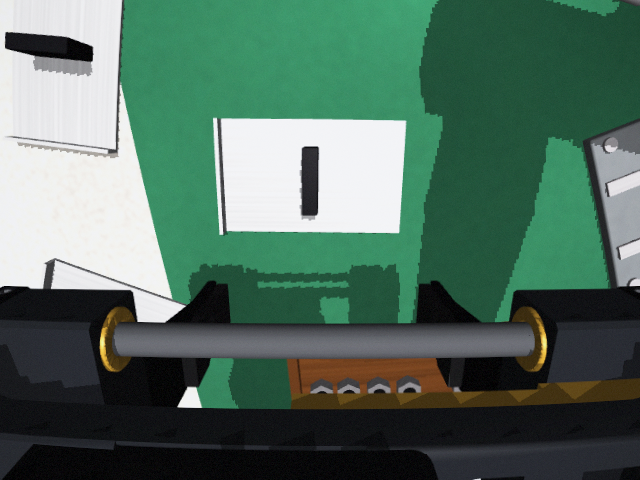

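Wrist view: the handle top centre is at (310,181), the plain edge is to the right at (403,177), and the plate is square to the tool.

```bash
python3 -c "
from h import *
A=lambda u,v,z: at('wrist',(u,v),z,'w2')
print('top',A(310.3,181,.038)); e1,e2=A(406,121,.004),A(400,233,.004);print('edge',(e1+e2)/2,np.degrees(np.arctan2(*(e2-e1)[[1,0]]))+90,np.linalg.norm(e1-e2))
h1,h2=A(310.5,148,.038),A(310,214,.038);print(h1,h2,np.degrees(np.arctan2(*(h2-h1)[[1,0]]))+90)
print(sense()['tcp_pos'])"
```

```text
top [ 0.51530579 -0.33241794  0.038     ]
edge [ 0.52689361 -0.25791459  0.004     ] 82.40336266981578 0.09210389003280618
[ 0.49181192 -0.32903512  0.038     ] [ 0.53973925 -0.33602359  0.038     ] 81.70395365792542
[ 0.56024942 -0.32906708  0.22837661]
```

```bash
python3 -m inch '[{"hand":0,"slide":[-4.4,-0.3,0],"yaw":0},{"hand":0,"slide":[-4.4,-0.3,-5],"yaw":0},{"hand":0,"slide":[-4.4,-0.3,-10],"yaw":0},{"hand":0,"slide":[-4.4,-0.3,-13],"yaw":0},{"hand":0,"slide":[-4.4,-0.3,-15],"yaw":0},{"hand":0,"slide":[-4.4,-0.3,-15],"yaw":0},{"hand":1,"slide":[-4.4,-0.3,-15],"yaw":0},{"hand":1,"slide":[-4.4,-0.3,-15],"yaw":0},{"hand":1,"slide":[-4.4,-0.3,-15],"yaw":0},{"hand":1,"slide":[-4.4,-0.3,-15],"yaw":0}]'
python3 -m inch '[{"hand":1,"slide":[0,0,0],"yaw":0},{"hand":1,"slide":[0,0,0],"yaw":0},{"hand":1,"slide":[0,0,0],"yaw":0},{"hand":1,"slide":[0,0,0],"yaw":0},{"hand":1,"slide":[0,0,0],"yaw":0},{"hand":1,"slide":[0,0,0],"yaw":0},{"hand":1,"slide":[0,0,0],"yaw":0},{"hand":1,"slide":[0,0,0],"yaw":0}]'
```

```text
time_s: 10.12
tcp_pos: [0.5163, -0.3336, 0.0784]
ee_rot: [[-0.992, 0.13, 0.001], [0.13, 0.992, -0.0], [-0.001, -0.0, -1.0]]
wrist_force: [-0.1, -0.7, -1.5]
gripper_width: 0.629
time_s: 11.12
tcp_pos: [0.5162, -0.3335, 0.0779]
ee_rot: [[-0.992, 0.13, 0.0], [0.13, 0.992, 0.0], [-0.0, 0.0, -1.0]]
wrist_force: [-0.5, -0.1, -0.5]
gripper_width: 0.138
```

The handle is gripped (0.138 opening is about 12 mm). Lift and carry to above the tray.

```bash
python3 -m inch '[{"hand":1,"slide":[0,0,2],"yaw":0},{"hand":1,"slide":[0,0,6],"yaw":0},{"hand":1,"slide":[0,0,10],"yaw":0},{"hand":1,"slide":[1,7,10],"yaw":0.1},{"hand":1,"slide":[2,16,10],"yaw":0.2},{"hand":1,"slide":[3,25,10],"yaw":0.3},{"hand":1,"slide":[3.5,32,10],"yaw":0.38},{"hand":1,"slide":[3.5,36,10],"yaw":0.38},{"hand":1,"slide":[3.5,36,10],"yaw":0.38},{"hand":1,"slide":[3.5,36,10],"yaw":0.38}]'
python3 -c "
from h import *
snap('side','s3');snap('wrist','w3')
im=cv2.imread('pics/s3.png');c=np.vstack([cv2.resize(im[130:330,190:430],(720,600),interpolation=2)]);cv2.imwrite('pics/s3c.png',c)
s=sense();print(s['tcp_pos'],s['wrist_force'],s['moment'],s['gripper_width'],s['joints'])"
```

```text
time_s: 12.38
tcp_pos: [0.5512, 0.0297, 0.1776]
ee_rot: [[-0.968, -0.252, -0.0], [-0.252, 0.968, 0.0], [0.0, 0.0, -1.0]]
wrist_force: [-0.3, -0.3, -2.6]
gripper_width: 0.139
[0.55066176 0.02691475 0.17739037] [-0.34127382  0.11784296 -2.43995975] [ 0.02266921 -0.10016099  0.01171321] 0.13532466822311492 [ 1.96394918e+01  2.13902039e+01 -1.88337370e+01 -2.25166079e-02
 -4.98656365e+01 -9.52551496e+01]
```

View pics/w3.png

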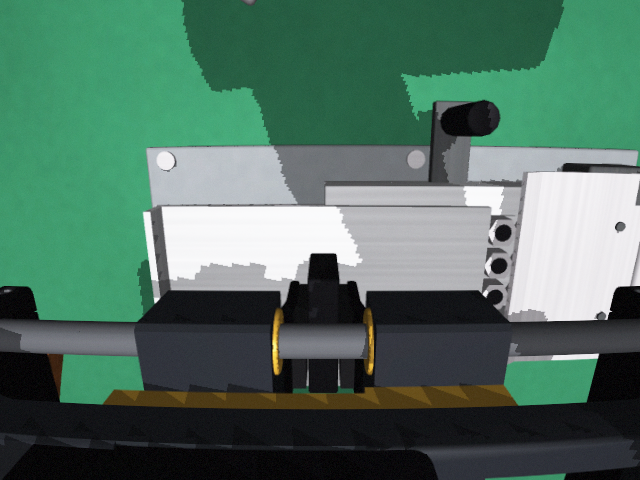

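Wrist view: the strip's robot-side edge runs along row 206, from (163,206) to (490,206), and is parallel to the tray edge at row 183. The post top is at (484,118) and the flap lip corner at (525,172). I'll measure the strip against the tray.

```bash
python3 -c "
from h import *
o=np.array([.5426,.0891]);a=np.radians(104.3);X=np.array([np.cos(a),np.sin(a)]);Y=np.array([-X[1],X[0]])
def B(n,u,v,z):
  p=at('wrist',(u,v),z,'w3');d=p[:2]-o;print(n,(d@X).round(4),(d@Y).round(4))
d=np.load('pics/w3.npz');print('tcp',(d['p'][:2]-o)@X,(d['p'][:2]-o)@Y, np.degrees(np.arctan2(d['R'][1,1],d['R'][0,1])))
B('strip L',163,206,.1035);B('strip R (46)',490,206,.1035)
B('tray side (52)',326,182,.042);B('tray side (52)',500,183,.042);B('post',484,118,.072)
B('lip (52,62)',525,172,.0585);B('bed L (75)',148,148,.012);B('bed R (75)',636,147,.012)"
```

```text
tcp -0.061143031471009336 0.007119221848877347 104.47613926399383
strip L -0.1319 0.0532
strip R (46) 0.0144 0.0536
tray side (52) -0.0585 0.0567
tray side (52) 0.0467 0.0569
post 0.0207 0.093
lip (52,62) 0.0528 0.0652
bed L (75) -0.1772 0.0764
bed R (75) 0.1581 0.0807
```

```bash
python3 -m inch '[{"hand":1,"slide":[-0.1,1.3,0],"yaw":0},{"hand":1,"slide":[-0.1,2.65,0],"yaw":0},{"hand":1,"slide":[-0.1,2.65,0],"yaw":0},{"hand":1,"slide":[-0.1,2.65,-2],"yaw":0},{"hand":1,"slide":[-0.1,2.65,-4],"yaw":0},{"hand":1,"slide":[-0.1,2.65,-5],"yaw":0},{"hand":1,"slide":[-0.1,2.65,-5.4],"yaw":0},{"hand":1,"slide":[-0.1,2.65,-5.4],"yaw":0}]'
python3 -m inch '[{"hand":1,"slide":[0,0,-0.1],"yaw":0},{"hand":1,"slide":[0,0,-0.2],"yaw":0},{"hand":1,"slide":[0,0,-0.2],"yaw":0}]'
python3 -m inch '[{"hand":1,"slide":[0,0,-0.1],"yaw":0},{"hand":1,"slide":[0,0,-0.1],"yaw":0}]'
```

```text
time_s: 13.48
tcp_pos: [0.5505, 0.053, 0.1242]
ee_rot: [[-0.969, -0.247, 0.0], [-0.247, 0.969, 0.0], [-0.0, -0.0, -1.0]]
wrist_force: [0.4, 0.7, -2.9]
gripper_width: 0.136
time_s: 13.85
tcp_pos: [0.5503, 0.053, 0.1221]
ee_rot: [[-0.969, -0.247, 0.0], [-0.247, 0.969, 0.0], [-0.0, 0.0, -1.0]]
wrist_force: [-0.1, 0.3, -1.5]
gripper_width: 0.136
time_s: 14.1
tcp_pos: [0.5502, 0.053, 0.1209]
ee_rot: [[-0.969, -0.247, -0.0], [-0.247, 0.969, -0.0], [0.0, -0.0, -1.0]]
wrist_force: [-0.3, 0.2, -1.8]
gripper_width: 0.137
```

```bash
python3 -m inch '[{"hand":1,"slide":[0,0,-0.05],"yaw":0},{"hand":1,"slide":[0,0,-0.1],"yaw":0},{"hand":1,"slide":[0,0,-0.1],"yaw":0}]'
python3 -c "
from h import *
snap('wrist','w4');s=sense();print(s['tcp_pos'],s['wrist_force'],s['moment'])"
```

```text
time_s: 14.48
tcp_pos: [0.5502, 0.053, 0.1199]
ee_rot: [[-0.969, -0.247, -0.0], [-0.247, 0.969, -0.0], [0.0, -0.0, -1.0]]
wrist_force: [0.7, 0.6, -1.9]
gripper_width: 0.133
[0.55022377 0.0530068  0.11990615] [ 0.16234322  0.65643564 -3.41915862] [ 0.12270691 -0.11385042  0.03688542]
```

View pics/w4.png

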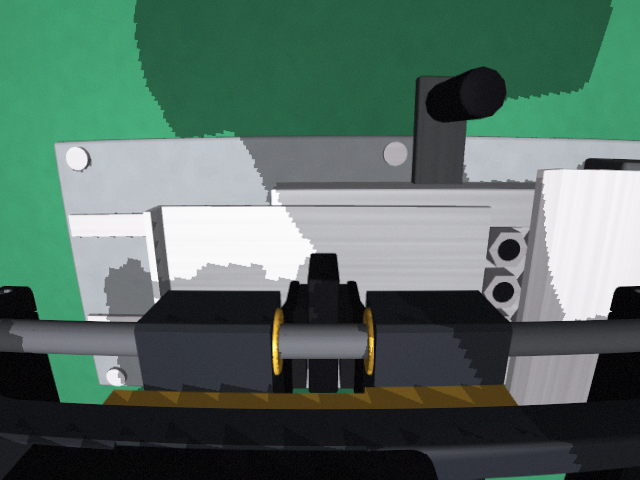

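```bash
python3 -c "
from h import *
o=np.array([.5426,.0891]);a=np.radians(104.3);X=np.array([np.cos(a),np.sin(a)]);Y=np.array([-X[1],X[0]])
def B(n,u,v,z):
  p=at('wrist',(u,v),z,'w4');d=p[:2]-o;print(n,(d@X).round(4),(d@Y).round(4))
d=np.load('pics/w4.npz');print('tcp',(d['p'][:2]-o)@X,(d['p'][:2]-o)@Y)
B('strip L',163,206,.046);B('strip R (.046)',489,207,.046)
for v in(184,190):B('tray side (52)',400,v,.042);
B('lip',545,169,.0585);B('traycorner',272,190,.042)
im=cv2.imread('pics/w4.png',0);print([int(im[r,440]) for r in range(176,212)]);print([int(im[r,360]) for r in range(176,212)])"
```

```text
tcp -0.036880629255512255 0.0015108956075759441
strip L -0.1075 0.0478
strip R (.046) 0.0383 0.0472
tray side (52) -0.0016 0.0567
tray side (52) -0.0015 0.0541
lip 0.0549 0.0654
traycorner -0.0588 0.054
[67, 68, 65, 67, 66, 67, 67, 68, 80, 83, 85, 81, 100, 153, 185, 196, 196, 195, 191, 186, 184, 183, 183, 182, 188, 186, 188, 190, 189, 141, 84, 155, 182, 184, 183, 184]
[116, 113, 113, 116, 117, 112, 87, 84, 81, 84, 84, 87, 94, 163, 185, 203, 201, 198, 195, 194, 192, 189, 189, 187, 188, 187, 189, 193, 184, 127, 107, 185, 186, 186, 187, 187]
```

The visible rim beside the strip measures 6.8 mm, against 6.0 mm ideal, so it is centred within about 1 mm. The edge is well ahead of the lip and low. Slide it under the flap.

```bash
python3 -m inch '[{"hand":1,"slide":[-0.12,0.5,0],"yaw":0},{"hand":1,"slide":[-0.3,1.2,0],"yaw":0},{"hand":1,"slide":[-0.49,1.9,0],"yaw":0},{"hand":1,"slide":[-0.66,2.6,0],"yaw":0},{"hand":1,"slide":[-0.84,3.3,0],"yaw":0},{"hand":1,"slide":[-1.0,3.9,0],"yaw":0},{"hand":1,"slide":[-1.07,4.2,0],"yaw":0},{"hand":1,"slide":[-1.07,4.2,0],"yaw":0},{"hand":1,"slide":[-1.07,4.2,0],"yaw":0}]'
python3 -m inch '[{"hand":1,"slide":[0,0,-0.05],"yaw":0},{"hand":1,"slide":[0,0,-0.1],"yaw":0},{"hand":1,"slide":[0,0,-0.1],"yaw":0},{"hand":1,"slide":[0,0,-0.1],"yaw":0}]'
```

```text
time_s: 15.65
tcp_pos: [0.5396, 0.0949, 0.1199]
ee_rot: [[-0.969, -0.247, -0.0], [-0.247, 0.969, -0.0], [0.0, -0.0, -1.0]]
wrist_force: [-0.3, -0.3, -2.7]
gripper_width: 0.13
time_s: 16.15
tcp_pos: [0.5396, 0.0948, 0.1198]
ee_rot: [[-0.969, -0.247, 0.0], [-0.247, 0.969, -0.0], [-0.0, -0.0, -1.0]]
wrist_force: [-3.1, -0.4, 5.0]
gripper_width: 0.136
```

```bash
python3 -m inch '[{"hand":1,"slide":[0,0,-0.05],"yaw":0},{"hand":1,"slide":[0,0,-0.05],"yaw":0},{"hand":1,"slide":[0,0,-0.05],"yaw":0},{"hand":1,"slide":[0,0,-0.05],"yaw":0}]'
python3 -c "
from h import *
snap('side','s5');snap('wrist','w5');snap('top','t5')
a=cv2.resize(cv2.imread('pics/s5.png')[170:290,230:370],None,fx=4,fy=4,interpolation=2)[:480]
b=cv2.imread('pics/w5.png')[60:320]
b=cv2.resize(b,(0,0),fx=.85,fy=.85)
c=np.zeros((600,800,3),np.uint8);c[:b.shape[0],:b.shape[1]]=b;a=cv2.resize(a,(420,360));c[225:585,:420]=a
t=cv2.resize(cv2.imread('pics/t5.png')[198:288,228:323],None,fx=3.9,fy=3.9,interpolation=2);c[230:230+t.shape[0],425:425+t.shape[1]]=t
cv2.imwrite('pics/c5.png',c)
s=sense();print(s['tcp_pos'],s['wrist_force'],s['moment'],s['gripper_width'])
o=np.array([.5426,.0891]);a=np.radians(104.3);X=np.array([np.cos(a),np.sin(a)]);Y=np.array([-X[1],X[0]])
d=s['tcp_pos'][:2]-o;print(d@X+.075,d@Y)"
```

```text
time_s: 16.65
tcp_pos: [0.5396, 0.0949, 0.1198]
ee_rot: [[-0.969, -0.247, 0.001], [-0.247, 0.969, -0.0], [-0.0, -0.0, -1.0]]
wrist_force: [-4.6, -0.6, 8.4]
gripper_width: 0.136
[0.53958624 0.09487616 0.11980146] [-4.65821812 -0.65000349  7.80097419] [0.10880569 1.01261117 0.0392567 ] 0.13716665145432083
0.08134158782385784 0.0014936724793433024
```

View pics/c5.png

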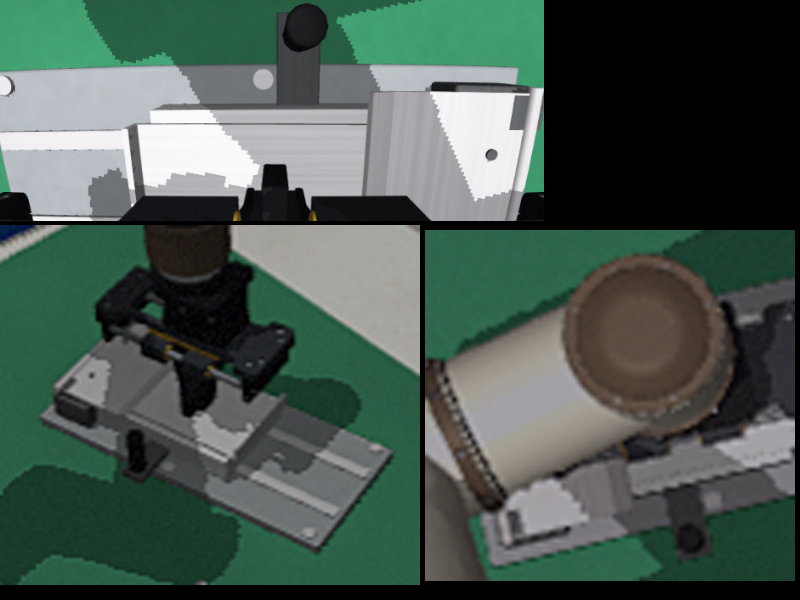

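The strip is under the level flap with the rim visible along its edge. In the wrist panel the strip's lip corner is at about (163,206) full-scale, the tray corner at (178,189) and the flap lip at (435,169). I'll do a last numeric check that the tray is still home, then hand in.

```bash
python3 -c "
from h import *
from station import finish_job
o=np.array([.5426,.0891]);a=np.radians(104.3);X=np.array([np.cos(a),np.sin(a)])
B=lambda u,v,z:((at('wrist',(u,v),z,'w5')[:2]-o)@X).round(4)
t=B(178,190,.042);l=B(437,169,.0585);s=sense();print('tray end',t,'lip',l,s['tcp_pos'],s['wrist_force'])
if abs(t+.06)<.0035 and s['wrist_force'][2]>6: print(finish_job())"
```

```text
tray end -0.0583 lip 0.0528 [0.53958624 0.09487616 0.11980146] [-4.65821812 -0.65000349  7.80097419]
the job is handed in; nothing more can be done
None
```

I pushed the tray home by its grip post and laid the cover strip, the leftmost of the three, on it. I then slid the strip's plain edge under the flap and handed the job in at about 17 s with the gripper still on the handle. The station gives no verdict.

| Check | Result | Needed |
|---|---|---|
| Tray at the stop | push force rose to 23 N while the tray moved about 0.5 mm; tray end last seen at x = -58 mm (ideal -60 mm) | within 4 mm |
| Strip edge under the flap | x = 81 mm from the arm pose, about 80 mm judged against the tray end | over 72 mm |
| Strip centring | about 1.5 mm off from the arm pose, under 1 mm in the image | within 10 mm |
| Strip height | tool height matches the strip resting flat on the 42 mm rim | flat on the rim |
| Push | wrist reads 7.8 N up; with the 2.5 N strip weight, about 10 N on the tray | over 6 N |
| Flap | looked level in the last pictures; hinge angle not measured | under 0.03 rad |

- **Disagreement:** the wrist camera put the tray, post and flap 3–5 mm further toward the tray's post side than the overhead camera and arm pose did. I aimed 1.5 mm that way as a compromise, and the rim showing beside the strip (6.8 mm, ideally 6.0) supported it.
- **Side force:** about 4.6 N remained at the wrist while pressing, probably friction between the strip and the tray.

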